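Chock the vase on the decorating board

ROBOT

A 6-joint arm with a two-finger parallel gripper is mounted at the origin on the work surface. World frame = base frame: x ahead of the robot, y to its left, z up, the work surface at z = 0. Lengths are in m, angles in rad, forces in N, time in s.
With the tool pointing down it reaches from about 0.275 to 0.875 m from the base axis. Payload 12.5 kg.
Tool frame: the origin (TCP) lies on the centre line of the jaws, within the pads' length; the fingertips stand r.finger_overhang ahead of it and the grasp point (between the pads) lies 3 mm ahead of it (r.finger_overhang is the distance from the TCP to the fingertips, in m); z points along the fingers, y is the line along which they close (so a half turn about z gives the same grasp; the last joint's range is limited). The gripper opens to 85 mm and grips with 20 to 120 N. Pads are 22 mm wide; open, the fingers measure 114 mm over their backs; the gripper's body (76 mm by 85 mm) begins 54 mm behind the grasp point. The pads swing forward as they close: fully open they stand 13 mm farther back than shut.
Start: joints at [-1.214, 0.351, 1.652, -0, 1.139, -0.085], TCP at [0.235, -0.497, 0.253] pointing down, gripper open.
Joint ranges: [-2.75, 2.75], [-0.79, 2.1], [0.01, 2.65], [-1.57, 4.71], [0.07, 3.14], [-2.87, 2.87]. Speed limits (rad/s): [2.22, 2.22, 2.79, 3.14, 3.14, 3.14].

INTERFACE

Orientations are given as a unit quaternion [x, y, z, w].
In Python, from cell import r, optics gives the robot as it stands. The module is installed in compiled form; this text tells all that it offers. Calls block until the motion is done:
- r.move_to(position, orientation): joint-space move of the TCP to a pose.
- r.move_linear(position, rot=None, vel=0.15): straight line of the TCP; rot=None keeps the orientation; vel is the mean speed in m/s.
- r.set_joints(angles): joint-space move.
- r.set_gripper(opening, squeeze=None): opening from 0.0 (shut) to 1.0 (fully open); squeeze is the grip in N (None keeps the last); returns when the fingers have stopped.
- r.sleep(seconds).
- r.inverse_kinematics(position, orientation): joint angles nearest the present ones, or None.
- optics.get_image(name): name is "scene" or "top" or "wrist"; returns a dict with "pixels" (400x640x3 uint8, red, green, blue), "depth" (400x640 float32, m along the optical axis (not along the pixel's ray), 0 where there is no reading), "fx", "fy", "cx", "cy" (pixels), "camera_from_world" (4x4, takes a point from world to camera coordinates); the wrist camera has in their place "mount" (4x4, takes a point from camera to tool coordinates, whose origin is the TCP and whose axes are the flange's). Camera axes: x right, y down, z forward; pixel columns grow to the right and rows downward; lengths in m; the calibration is good to about 2 mm. A picture is of the moment at which its call begins: read the wrist's pose just before it.
A pose or a line that the arm cannot do raises r.PlanningError and nothing moves.
- r.hand_in(): hands the job in; it is judged then, once.
Readings, each from a call of its own:
- r.current_t(): time.
- r.current_q(): joint angles.
- r.current_qvel(): joint speeds.
- r.current_effort(): joint torques, N m.
- r.current_tool_pos(): TCP position.
- r.current_ee_rot(): TCP orientation.
- r.current_contact_force(): force on the tool from outside, world axes, zero at the start.
- r.current_torque(): the same for the moment, N m.
- r.current_opening(): opening from 0.0 (shut) to 1.0 (fully open).
- r.current_finger_force(): force on a finger pad.
Only numpy, scipy, OpenCV 4.12 (cv2) and the standard library are available. Lean on these libraries where they do the work, as an engineer would, in place of code of your own. Each camera call takes 0.05 s, during which the arm holds its last target. There are 200 camera calls.

TASK

The vase lying on the sloping decorating board is held only by the sliding bolt. Set the red wedge chock flat on the board at the vase's low side, thin edge first, square to the vase and roughly at the middle of its length, and press it up the slope until the vase has rolled up and is nipped firmly against the back rail: keep a steady push of about 10 N along the slope for a second, without bearing down on the chock, but never load the delicate vase with more than 15 N. Then let go of the chock and slide the bolt fully out, so that the chock alone keeps the vase against the rail; do not touch the vase itself with the robot, and leave the cup, mug and bowl where they are.

Things in the scene. Friction and masses are not known exactly. Their poses are not given: they have to be found in the camera images.
- deck: flat plywood deck of the decorating board, fixed, 300 x 300 mm, tilted 8 degrees, high side away from the robot. Origin on its surface, midway across; +x points uphill along the surface, +y along the vase and the bolt, +z square out of the surface. It runs from x = -155 mm (low edge, about 20 mm above the table) to +145 mm, y = -150 to +150 mm
- back_rail: dark wooden stop rail with black rubber face on the uphill part of the deck, clamped rigidly; its place differs by up to 10 mm between starts. 150 mm long, 50 mm high, 19 mm thick. Origin at the foot of its face (robot side), mid length, on the deck surface; axes as the deck's. The vase bears on it when the vase's centre is 40 mm before the face
- vase: white straight-sided stoneware vase with blue bands lying on its side across the slope: diameter 80 mm, length 160 mm, about 0.8 kg, rolls freely. Origin at its centre, 40 mm off the deck; y along its length. At the start its low side leans on the bolt and it is 4 to 14 mm short of the back rail; a few N on the chock roll it up. Friction of all parts is about 0.6
- chock: red wedge chock with a pale grip tab, about 0.25 kg, heel-heavy: it balances at the tab. Origin mid nose edge, underside; +x points out past the nose, z up. 75 mm long (x = -75 to 0), 50 wide; face rises at 40 degrees from the nose to 30 mm high at x = -36, flat top behind. When the face touches the vase, the nose is about 15 mm short of the vase's line of contact with the deck
- chock_grip (a point): grip point in the chock's upright tab, at (-63, 0, 52) mm in the chock's frame: the tab is 18 mm along x, 30 mm along y, and stands from 30 to 68 mm above the underside
- bolt (a joint): travel of the steel sliding bolt along the deck's +y, m: 0 to 0.006 at the start, 0.045 fully out; slides stiffly (about 2.5 N) and stays where left. Its 16 mm bar, 30 mm above the deck, reaches 28 mm behind the low side of the vase's +y end when at 0; clear of the vase from 0.035 on
- bolt_knob (a point): middle of the bolt's black upright knob: 18 mm diameter, from 60 to 82 mm above the deck surface, this point 70 mm above it, on a 15 mm post that rises from the bar; moves with the bolt. About 35 mm of free space between it and the vase's end at the start
- cup: blue cup, 72 mm diameter, 75 mm high, origin under its middle; to be left alone
- mug: white mug, 76 mm diameter, 80 mm high, origin under its middle, handle at its +y; to be left alone
- bowl: blue plastic bowl, 150 mm diameter, 60 mm high, origin under its middle; to be left alone

How it is judged:
By the outcome, as a careful person would: the job done as asked, in the order asked, and still so for the second after the job is handed in, with the robot touching nothing.
It also fails if it takes over 72 s, if anything falls off the work surface, if the arm or the gripper's body presses on something with over 40 N, if the wrist force passes 120 N, or if a joint passes its speed limit or range.

## Working session

There is one attempt and no reset: what is moved stays moved. The work goes in short steps, each a Python script; the robot and the scene stay as the last script left them, time stands still between calls to the robot, and variables do not carry over. Pictures are saved under pics/ and viewed, at most 10 in all, crops included, and the job is handed in when it is done.

```bash
mkdir -p pics; ls; python3 - <<'E'
from cell import r, optics
import cv2, numpy as np
for n in ("scene","top"):
    d=optics.get_image(n); cv2.imwrite(f"pics/{n}0.png",d["pixels"][:,:,::-1]); np.savez(f"{n}0.npz",**d)
    print(n,d["fx"],np.round(d["camera_from_world"],3).tolist())
print(r.current_t(),r.finger_overhang,r.current_ee_rot(),r.current_contact_force())
E
```

```text
pics
scene 403.401967870526 [[0.557, 0.83, -0.007, -0.341], [0.671, -0.455, -0.585, -0.287], [-0.489, 0.321, -0.811, 1.237], [0.0, 0.0, 0.0, 1.0]]
top 381.42013451945485 [[-0.013, -0.999, -0.032, 0.057], [-0.987, 0.018, -0.157, 0.573], [0.157, 0.03, -0.987, 0.961], [0.0, 0.0, 0.0, 1.0]]
0.1 0.022 [ 9.75703869e-01  2.19092866e-01 -6.68210189e-05 -5.21947175e-04] [ 0.79554962 -0.70944412  0.30331881]
```

View pics/scene0.png

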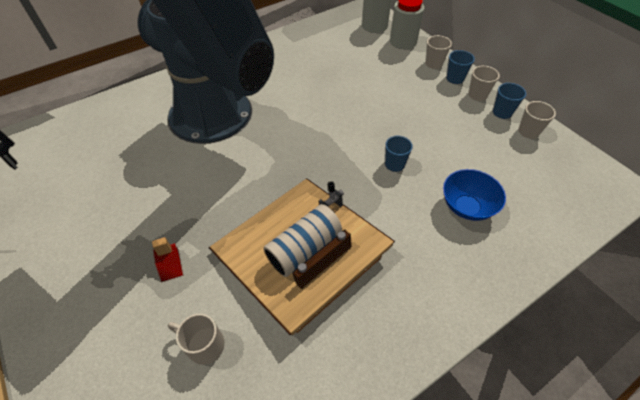

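View pics/top0.png

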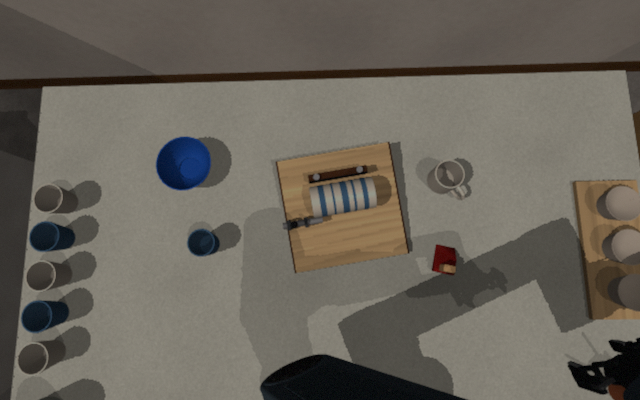

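The scene and top views show the board, with top corners at (277,160), (388,142), (409,253) and (295,272). The vase is at about (343,197), the rail at (338,173) and the knob at about (290,224). The chock is at (444,258) with its tab at (448,268), nose away from the robot.

```bash
cat >h.py <<'E'
import numpy as np, cv2
from scipy.spatial.transform import Rotation as R
def cloud(d,T=None):
    z=np.asarray(d["depth"],float); v,u=np.indices(z.shape)
    p=np.stack([(u-d["cx"])/d["fx"]*z,(v-d["cy"])/d["fy"]*z,z],-1)
    T=np.linalg.inv(d["camera_from_world"]) if T is None else T
    w=p@T[:3,:3].T+T[:3,3]; w[z<=0]=np.nan
    return w
E
cat >m.py <<'E'
from h import *
d=dict(np.load("top0.npz")); w=cloud(d); px=d["pixels"]
q=np.array([(277,160),(388,142),(409,253),(295,272)],np.int32)
for c in q: 
    i=c+((q.mean(0)-c)*0.04).astype(int); print("corner",w[i[1],i[0]].round(4))
m=np.zeros(w.shape[:2],np.uint8); cv2.fillPoly(m,[q],1); m=cv2.erode(m,np.ones((5,5)))
hsv=cv2.cvtColor(px,cv2.COLOR_RGB2HSV)
P=w[(m>0)]; P=P[~np.isnan(P[:,0])]
sel=P
c=np.array([0,0,0.])
# iterative robust plane from lowest part
A=np.c_[P[:,:2],np.ones(len(P))]; k=np.ones(len(P),bool)
for th in [.03,.015,.008,.005,.004,.004]:
    s=np.linalg.lstsq(A[k],P[k,2],rcond=None)[0]; res=P[:,2]-A@s; k=(res<np.median(res[k])+th)&(res>-.02)
n=np.array([-s[0],-s[1],1]); n/=np.linalg.norm(n)
print("plane",s,"tilt",np.degrees(np.arccos(n[2])),"uphill yaw",np.degrees(np.arctan2(s[1],s[0])),k.sum())
hsvm=(m>0)
# deck yaw from wood outline
red=((hsv[...,0]<8)|(hsv[...,0]>172))&(hsv[...,1]>150)&(hsv[...,2]>50)
ys,xs=np.nonzero(red); g=(xs>400)&(xs<480)&(ys>220)&(ys<290); 
Q=w[ys[g],xs[g]]; print("red",len(Q),Q.min(0),Q.max(0))
T=w[240:285,425:470].reshape(-1,3); T=T[T[:,2]>.05]; print("tab pts",len(T),T.mean(0),T.min(0),T.max(0))
t=Q[Q[:,2]>.022]; print("top red rect",cv2.minAreaRect((Q[:,:2]*1000).astype(np.float32)))
print("rgb",px[200,285],px[197,343],px[225,290])
x=n0=np.array([s[0],s[1],s[0]**2+s[1]**2]);
E
python3 m.py
```

```text
corner [ 7.087e-01  1.416e-01 -5.000e-04]
corner [ 0.7314 -0.153   0.0612]
corner [ 0.4477 -0.1997  0.0197]
corner [0.4047 0.0938 0.0219]
plane [ 0.13961228  0.02276994 -0.0369406 ] tilt 8.051464250969348 uphill yaw 9.263048839669043 9148
red 363 [nan nan nan] [nan nan nan]
tab pts 106 [ 0.40367119 -0.29078221  0.06641423] [ 0.39241068 -0.30835286  0.05077814] [ 0.41514285 -0.27663161  0.07140001]
top red rect ((427.0240478515625, -297.78094482421875), (49.73963928222656, 71.72027587890625), 76.62298583984375)
rgb [137 111  78] [50 73 94] [23 23 21]
```

```bash
cat >m2.py <<'E'
from h import *
d=dict(np.load("top0.npz")); w=cloud(d); px=d["pixels"]; s=np.array([.1396,.02277,-.03694])
n=np.array([-s[0],-s[1],1]); n/=np.linalg.norm(n)
Ti=np.linalg.inv(d["camera_from_world"])
def ray(u,v):
    k=Ti[:3,:3]@np.array([(u-d["cx"])/d["fx"],(v-d["cy"])/d["fy"],1]); o=Ti[:3,3]
    t=(np.array([0,0,s[2]])-o)@n/(k@n); return o+t*k
C=np.array([ray(*c) for c in [(277,160),(388,142),(409,253),(295,272)]]); print(C.round(4),[np.linalg.norm(C[i]-C[i-1]).round(3) for i in range(4)])
e=(C[0]+C[1]-C[2]-C[3]); e-=n*(e@n); f=np.cross(n,C[0]+C[3]-C[1]-C[2])*-1
x=e/np.linalg.norm(e); f=np.cross(C[0]+C[3]-C[1]-C[2],n); f/=np.linalg.norm(f)
print("yaws",[np.degrees(np.arctan2(a[1],a[0])) for a in (x,f)]); x=x+f; x/=np.linalg.norm(x)
D=np.c_[x,np.cross(n,x),n]; o=C.mean(0)+x*.005; np.savez("deck.npz",D=D,o=o); print("o",o)
L=(w-o)@D
h=L[...,2]; a=np.where((h>.015)&(np.abs(L[...,0])<.16)&(np.abs(L[...,1])<.2),1,0).astype(bool)
Q=L[a]; 
rail=Q[(Q[:,0]>.05)&(Q[:,2]<.06)&(Q[:,2]>.042)]; print("rail",np.percentile(rail,[2,50,98],axis=0).round(4).tolist())
v=Q[(Q[:,2]>.07)&(abs(Q[:,1])<.1)]; print("vase top",len(v),np.percentile(v,[2,50,98],axis=0).round(4).tolist())
v=Q[(Q[:,2]>.05)&(Q[:,0]<.06)&(Q[:,1]<.09)]; print("vase",np.percentile(v,[1,50,99],axis=0).round(4).tolist())
A=np.c_[2*v[:,0],2*v[:,2],np.ones(len(v))]; g=np.linalg.lstsq(A,v[:,0]**2+v[:,2]**2,rcond=None)[0]; print("circle",g[:2])
k=Q[(Q[:,1]>.1)]; k2=k[k[:,2]>.055]; print("knob",len(k2),np.percentile(k2,[2,50,98],axis=0).round(4).tolist())
E
python3 m2.py
python3 - <<'E'
import cv2
im=cv2.imread("pics/top0.png")[130:290,260:480]
cv2.imwrite("pics/crop.png",cv2.resize(im,None,fx=3.5,fy=3.5,interpolation=cv2.INTER_CUBIC))
E
```

```text
[[ 0.6936  0.1394  0.0631]
 [ 0.7364 -0.1557  0.0623]
 [ 0.445  -0.2046  0.0205]
 [ 0.3995  0.0966  0.021 ]] [np.float64(0.3), np.float64(0.298), np.float64(0.298), np.float64(0.305)]
yaws [np.float64(8.903513010914114), np.float64(8.405402833288614)]
o [ 0.57351739 -0.03034851  0.04243199]
rail [[0.0531, -0.073, 0.0457], [0.0756, 0.001, 0.0505], [0.0873, 0.0731, 0.0596]]
vase top 1391 [[-0.0075, -0.0774, 0.0704], [0.0179, -0.0019, 0.0774], [0.0441, 0.0749, 0.0822]]
vase [[-0.0193, -0.0791, 0.052], [0.0174, -0.0012, 0.0751], [0.0558, 0.0765, 0.0825]]
circle [0.01814782 0.04144344]
knob 42 [[-0.0371, 0.1213, 0.0786], [-0.0293, 0.1292, 0.0819], [-0.0222, 0.1366, 0.0851]]
```

View pics/crop.png

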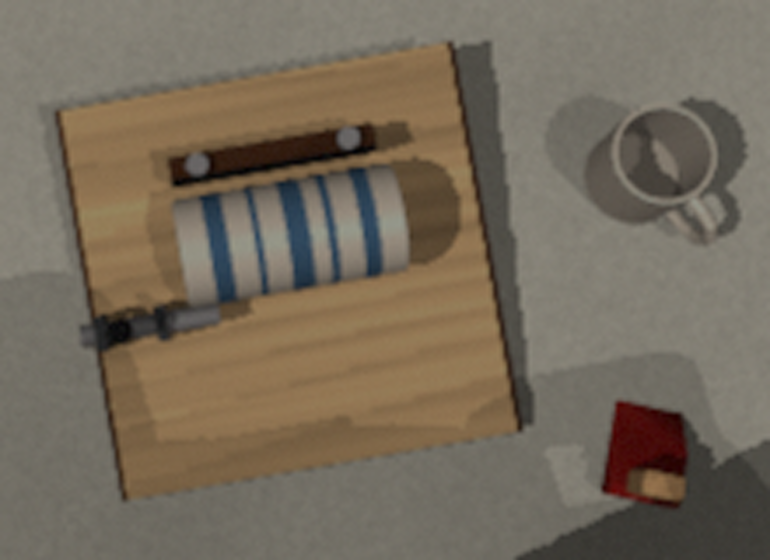

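The crop agrees with the computed deck frame: vase centre (18,-1) mm, rail face near x=66 mm, knob near (-29,129) mm. The chock lies beside the board and the tab is clear. Next I look at it from close by.

```bash
cat >>h.py <<'E'
def tooldown(xdir,n):
    "tool z = -n, tool x = xdir"
    n=n/np.linalg.norm(n); x=xdir-n*(xdir@n); x/=np.linalg.norm(x); z=-n
    return R.from_matrix(np.c_[x,np.cross(z,x),z]).as_quat()
def yawx(deg): return np.array([np.cos(np.radians(deg)),np.sin(np.radians(deg)),0])
def wristT(r,d):
    T=np.eye(4); T[:3,:3]=R.from_quat(r.current_ee_rot()).as_matrix(); T[:3,3]=r.current_tool_pos(); return T@d["mount"]
E
python3 - <<'E'
from cell import r, optics
from h import *
q=tooldown(yawx(-14.5),np.array([0,0,1.]))
r.move_to([.395,-.289,.20],q); print(r.current_t(),r.current_q())
T0=np.eye(4); T0[:3,:3]=R.from_quat(r.current_ee_rot()).as_matrix(); T0[:3,3]=r.current_tool_pos()
d=optics.get_image("wrist"); print(d["mount"].round(3).tolist())
cv2.imwrite("pics/w1.png",d["pixels"][:,:,::-1]); w=cloud(d,T0@d["mount"]); np.savez("w1.npz",w=w,px=d["pixels"])
hsv=cv2.cvtColor(d["pixels"],cv2.COLOR_RGB2HSV)
red=((hsv[...,0]<8)|(hsv[...,0]>172))&(hsv[...,1]>150)&(hsv[...,2]>40)&(w[...,2]<.04)
Q=w[red]; Q=Q[~np.isnan(Q[:,0])]; print(len(Q),np.percentile(Q,[1,99],axis=0).round(4).tolist())
print(cv2.minAreaRect((Q[:,:2]*1000).astype(np.float32)))
tb=w[(w[...,2]>.058)&(w[...,2]<.08)&(np.hypot(w[...,0]-.4,w[...,1]+.29)<.05)]
print(len(tb),np.median(tb[:,2]),cv2.minAreaRect((tb[:,:2]*1000).astype(np.float32)))
E
```

```text
1.1917 [-7.27661125e-01  3.09167107e-01  1.85882845e+00 -1.79869765e-04
  9.73247293e-01  1.09551480e+00]
[[0.001, -0.946, -0.325, 0.084], [1.0, 0.001, -0.001, 0.001], [0.001, -0.325, 0.946, -0.121], [0.0, 0.0, 0.0, 1.0]]
3637 [[0.3918, -0.3255, 0.0031], [0.4641, -0.2699, 0.0316]]
((440.520751953125, -253.68841552734375), (145.63534545898438, 72.93106842041016), 73.55734252929688)
944 0.06853001900371883 ((404.1409912109375, -292.7017517089844), (29.623672485351562, 18.481719970703125), 75.30858612060547)
```

View pics/w1.png

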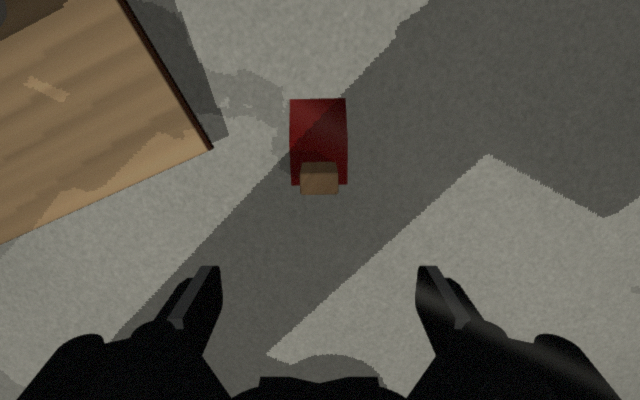

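The tab is at (320,178) with the chock square to the image. That gives tab centre (0.404,-0.293), yaw -14.6°, top at 0.0685, matching the given sizes. Grasping.

```bash
python3 - <<'E'
from cell import r, optics
from h import *
q=tooldown(yawx(-14.6),np.array([0,0,1.]))
p=np.array([.4041,-.2927,.0])
r.set_gripper(.7)
r.move_to(p+[0,0,.12],q); r.move_linear(p+[0,0,.057],vel=.1)
print("f",r.current_contact_force())
r.set_gripper(0,40); print(r.current_opening(),r.current_finger_force(),r.current_tool_pos(),r.current_contact_force())
hz=r.current_tool_pos()[2]
r.move_linear(p+[0,0,.14],vel=.12)
Z=np.load("deck.npz"); D,o=Z["D"],Z["o"]
qd=tooldown(D[:,0],D[:,2])
r.move_to(o+D@[-.105,-.001,hz+.07],qd); r.move_linear(o+D@[-.105,-.001,hz+.015],vel=.08)
r.sleep(.3); print("hz",hz,"base",[np.round(r.current_contact_force()@D,2) for _ in range(3)],r.current_t())
d=optics.get_image("top"); cv2.imwrite("pics/t2.png",cv2.resize(d["pixels"][130:290,260:480,::-1],None,fx=3,fy=3))
d=optics.get_image("scene"); cv2.imwrite("pics/s2.png",cv2.resize(d["pixels"][140:340,160:420,::-1],None,fx=3,fy=3))
np.savez("hold.npz",hz=hz)
E
```

```text
f [0.12136141 1.39377883 0.08359734]
0.3456828399441196 40.72425305843353 [ 0.40435339 -0.29292302  0.05758793] [-1.4146935   1.16143919  7.33152284]
hz 0.05758793316707579 base [array([-0.31, -0.13, -2.63]), array([-0.31, -0.13, -2.63]), array([-0.31, -0.13, -2.63])] 6.15
```

View pics/s2.png

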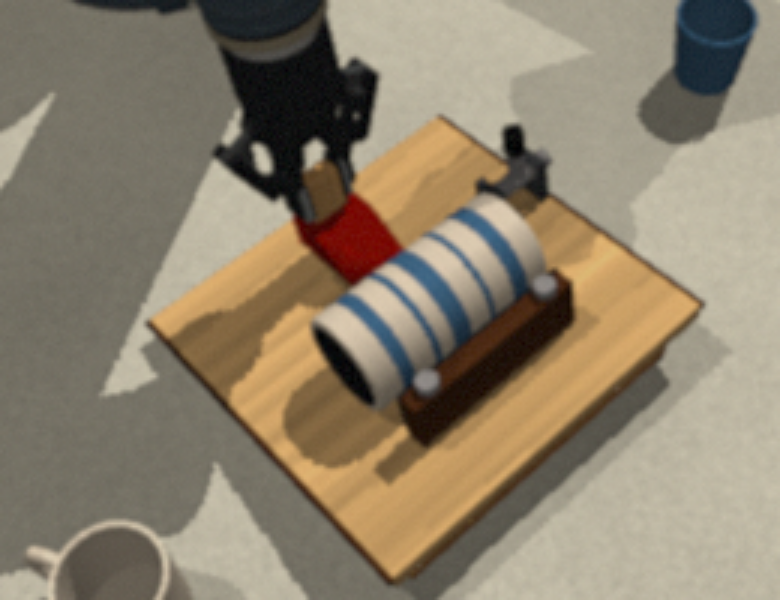

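The chock is held square, above the deck and in front of the vase's middle (scene crop about (350,235)). Lowering it to light contact.

```bash
python3 - <<'E'
from cell import r, optics
from h import *
Z=np.load("deck.npz"); D,o=Z["D"],Z["o"]; hz=float(np.load("hold.npz")["hz"])
base=np.array([-.31,-.13,-2.63])
F=lambda: r.current_contact_force()@D-base
z=hz+.006; r.move_linear(o+D@[-.105,-.001,z],vel=.05)
for i in range(40):
    z-=.0004; r.move_linear(o+D@[-.105,-.001,z],vel=.02); r.sleep(.04); f=F()
    if f[2]>1.2: break
print(i,z-hz,f.round(2),(( r.current_tool_pos()-o)@D).round(4)); 
r.sleep(.3); print(F().round(2),r.current_torque()@D,r.current_t())
np.savez("hold.npz",hz=hz,zc=z)
E
```

```text
3 0.004400000000000015 [-0.07 -0.21  1.62] [-0.105 -0.001  0.062]
[-0.5   1.07  0.12] [-0.04787223  0.10982957 -0.0258746 ] 8.05
```

```bash
cat >>h.py <<'E'
def avg(f,r,n=6,dt=.02):
    a=[]
    for _ in range(n): a.append(f()); r.sleep(dt)
    return np.mean(a,0)
E
python3 - <<'E'
from cell import r, optics
from h import *
Z=np.load("deck.npz"); D,o=Z["D"],Z["o"]; H=np.load("hold.npz"); hz=float(H["hz"]); z=float(H["zc"])
base=np.array([-.31,-.13,-2.63])
F=lambda: r.current_contact_force()@D-base
print("rest",avg(F,r).round(2), (r.current_torque()@D).round(3))
for i in range(14):
    z-=.0005; r.move_linear(o+D@[-.105,-.001,z],vel=.02); r.sleep(.1); f=avg(F,r)
    print(round((z-hz)*1e3,1),f.round(2),(r.current_torque()@D).round(3))
    if f[2]>1.3: break
np.savez("hold.npz",hz=hz,zc=z); print(r.current_t())
E
```

```text
rest [-0.26  0.03  0.44] [-0.003  0.145 -0.005]
3.9 [-0.08  0.34  0.79] [-0.055  0.183 -0.05 ]
3.4 [0.03 0.24 0.56] [-0.013  0.17   0.042]
2.9 [0.07 0.22 0.54] [-0.022  0.162  0.011]
2.4 [-0.27  0.44  0.34] [0.    0.124 0.033]
1.9 [ 0.08 -0.14  0.72] [0.015 0.125 0.011]
1.4 [-0.04  0.06  0.48] [-0.01   0.114  0.012]
0.9 [ 0.14 -0.    0.78] [-0.002  0.188 -0.001]
0.4 [ 0.15 -0.27  1.  ] [-0.025  0.167  0.002]
-0.1 [0.39 0.19 1.49] [0.044 0.099 0.047]
12.2
```

```bash
python3 - <<'E'
from cell import r, optics
from h import *
Z=np.load("deck.npz"); D,o=Z["D"],Z["o"]; H=np.load("hold.npz"); hz=float(H["hz"]); z=float(H["zc"])
base=np.array([-.31,-.13,-2.63])
F=lambda: r.current_contact_force()@D-base
T0=np.eye(4); T0[:3,:3]=R.from_quat(r.current_ee_rot()).as_matrix(); T0[:3,3]=r.current_tool_pos()
d=optics.get_image("wrist"); cv2.imwrite("pics/w3.png",d["pixels"][:,:,::-1])
L=(cloud(d,T0@d["mount"])-o)@D; hsv=cv2.cvtColor(d["pixels"],cv2.COLOR_RGB2HSV)
red=((hsv[...,0]<8)|(hsv[...,0]>172))&(hsv[...,1]>150)&(hsv[...,2]>30)&(abs(L[...,1])<.04)
Q=L[red]; print("red",len(Q),np.percentile(Q,[1,50,99],axis=0).round(4).tolist())
def pl(P): 
    for k in range(4):
        s=np.linalg.lstsq(np.c_[P[:,:2],np.ones(len(P))],P[:,2],rcond=None)[0]; e=P[:,2]-np.c_[P[:,:2],np.ones(len(P))]@s; P=P[abs(e)<2*e.std()+2e-4]
    return s.round(4),len(P)
face=Q[(Q[:,2]>.006)&(Q[:,2]<.025)]; s,n=pl(face); print("face",s,n,"angle",np.degrees(np.arctan(s[0])),"yaw",np.degrees(np.arctan(s[1]/s[0])))
top=Q[(Q[:,2]>.028)]; print("top",len(top),np.median(top[:,2]) if len(top) else 0)
wood=(~red)&(abs(L[...,1])>.03)&(abs(L[...,1])<.05)&(L[...,0]>-.08)&(L[...,0]<-.03)&(abs(L[...,2])<.012); print("deck",pl(L[wood]),np.median(L[wood][:,2]))
print(avg(F,r,15).round(2))
E
```

```text
red 11888 [[-0.0978, -0.0257, 0.0026], [-0.0711, -0.0009, 0.0238], [-0.0461, 0.0231, 0.0313]]
face [-0.8268 -0.0079 -0.0352] 5212 angle -39.58394257884933 yaw 0.547439385850987
top 4543 0.030050936110910878
deck (array([-0.0009,  0.001 , -0.0001]), 6985) -5.24101871918393e-05
[0.16 0.42 1.72]
```

View pics/w3.png

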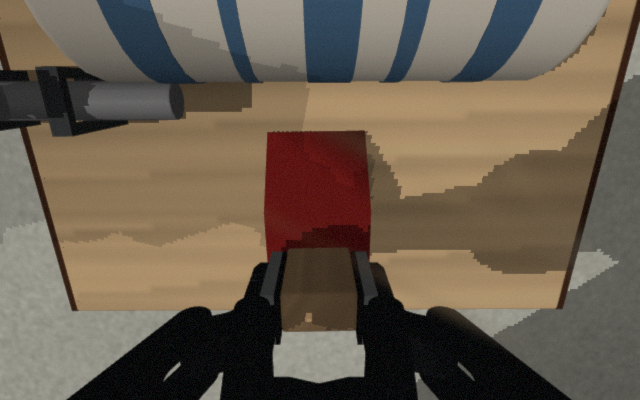

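The chock lies flat (face 39.6°, top at 30.05 mm) and square within 0.6°, with its nose at (317,132), about 42 mm before the deck origin. Now the push.

```bash
python3 - <<'E'
from cell import r, optics
from h import *
Z=np.load("deck.npz"); D,o=Z["D"],Z["o"]; H=np.load("hold.npz"); hz=float(H["hz"]); z=float(H["zc"])
base=np.array([-.31,-.13,-2.1])
F=lambda: r.current_contact_force()@D-base
go=lambda x,v: r.move_linear(o+D@[x,-.001,z],vel=v)
z+=.0002; x=-.073; go(x,.03); r.sleep(.1); print("pre",avg(F,r).round(2))
for i in range(70):
    x+=.0005 if f0<4 else .0002
    go(x,.015); f=avg(F,r,4); f0=-f[0]
    if f[2]>2: z+=.0001
    if f[2]<-.5: z-=.0001
    if i%4==0 or f0>4: print(round(x*1e3,1),round((z-hz)*1e3,1),f.round(2))
    if f0>7.5: break
    if r.current_t()>32: break
np.savez("hold.npz",hz=hz,zc=z,x=x); print(r.current_t(),((r.current_tool_pos()-o)@D).round(4))
E
```

```text
pre [ 0.06  0.37 -0.02]Traceback (most recent call last):
  File "<stdin>", line 9, in <module>
NameError: name 'f0' is not defined
```

```bash
python3 - <<'E'
from cell import r, optics
from h import *
Z=np.load("deck.npz"); D,o=Z["D"],Z["o"]; H=np.load("hold.npz"); hz=float(H["hz"]); z=float(H["zc"])
base=np.array([-.31,-.13,-2.1])
F=lambda: r.current_contact_force()@D-base
go=lambda x,v: r.move_linear(o+D@[x,-.001,z],vel=v)
x=-.073; f0=0
for i in range(70):
    x+=.0005 if f0<5 else .0002
    go(x,.015); f=avg(F,r,4); f0=-f[0]
    if f[2]>2: z+=.0001
    if f[2]<-.5: z-=.0001
    if i%4==0 or f0>4: print(round(x*1e3,1),round((z-hz)*1e3,1),f.round(2))
    if f0>7.5: break
    if r.current_t()>32: break
np.savez("hold.npz",hz=hz,zc=z,x=x); print(r.current_t(),((r.current_tool_pos()-o)@D).round(4))
E
```

```text
-72.5 -0.1 [-0.27  0.04  0.56]
-70.5 -0.1 [-0.69  0.5   1.25]
-68.5 -0.1 [-0.38  0.21  1.47]
-66.5 -0.1 [-0.54  0.54  1.14]
-64.5 -0.1 [-0.03  0.4   0.72]
-62.5 -0.1 [0.24 0.12 0.88]
-60.5 -0.1 [-0.1  -0.1   0.28]
-58.5 -0.1 [-0.01 -0.05  0.26]
-57.5 0.1 [-4.54 -0.28  3.76]
-57.0 0.2 [-5.67 -0.34  4.98]
-56.8 0.3 [-5.48 -0.1   4.18]
-56.6 0.3 [-4.21  0.39  1.48]
-55.1 0.0 [-2.04  0.58 -0.98]
-53.1 0.0 [-3.56  0.34  0.72]
-51.1 0.0 [-3.04  0.75  0.93]
-49.1 0.0 [-3.46  1.11  0.63]
-47.1 0.0 [-4.29  0.42  1.56]
-46.6 0.1 [-6.91  0.72  4.46]
-46.4 0.2 [-6.8   0.07  4.18]
-46.2 0.3 [-8.2  -0.45  4.  ]
31.65 [-0.047  -0.0009  0.0577]
```

```bash
python3 - <<'E'
from cell import r, optics
from h import *
Z=np.load("deck.npz"); D,o=Z["D"],Z["o"]; H=np.load("hold.npz"); hz=float(H["hz"]); z=float(H["zc"]); x=float(H["x"])
base=np.array([-.31,-.13,-2.1])
F=lambda: r.current_contact_force()@D-base
go=lambda: r.move_linear(o+D@[x,-.001,z],vel=.01)
good=None
for i in range(45):
    f=avg(F,r,4); e=-f[0]-10
    print(round(r.current_t(),2),round(x*1e3,2),round((z-hz)*1e3,2),f.round(2))
    x-=np.clip(e*4e-5,-1.5e-4,1.5e-4); 
    if f[2]>1.5: z+=.00015
    elif f[2]<-1: z-=.0001
    ok=abs(e)<1.2 and abs(f[2])<2.5
    if not ok: good=None
    elif good is None: good=r.current_t()
    if good and r.current_t()-good>1.5: break
    if r.current_t()>40: break
    go()
np.savez("hold.npz",hz=hz,zc=z,x=x)
E
```

```text
31.72 -46.2 0.3 [-7.99  0.26  4.23]
32.03 -46.12 0.45 [-6.59 -0.56  1.34]
32.35 -45.98 0.45 [-8.08 -0.78  2.42]
32.67 -45.91 0.6 [-6.89 -0.72  0.79]
32.98 -45.78 0.6 [-8.04 -1.19  1.31]
33.3 -45.7 0.6 [-7.94 -1.23  2.01]
33.62 -45.62 0.75 [-7.58 -1.06 -0.15]
33.93 -45.52 0.75 [-8.25 -1.33  0.66]
34.25 -45.45 0.75 [-8.61 -1.36  1.22]
34.57 -45.4 0.75 [-9.1  -1.43  1.55]
34.88 -45.36 0.9 [-7.56 -0.89 -1.01]
35.2 -45.27 0.8 [-8.13 -0.79  1.03]
35.52 -45.19 0.8 [-9.24 -0.7   1.9 ]
35.83 -45.16 0.95 [-8.44 -0.3   0.52]
36.15 -45.1 0.95 [-8.84  0.25  1.43]
36.47 -45.05 0.95 [-8.96 -0.11  0.99]
36.78 -45.01 0.95 [-9.1  -0.24  2.02]
37.1 -44.97 1.1 [-8.73  0.21 -0.28]
37.42 -44.92 1.1 [-8.8  -0.48  0.08]
37.73 -44.88 1.1 [-9.58 -1.07 -0.13]
38.05 -44.86 1.1 [-9.   -0.35  0.48]
38.37 -44.82 1.1 [-9.49 -0.4   0.62]
38.68 -44.8 1.1 [-10.06  -0.84   0.96]
39.0 -44.8 1.1 [-9.9  -0.36  1.3 ]
```

```bash
python3 - <<'E'
from cell import r, optics
from h import *
Z=np.load("deck.npz"); D,o=Z["D"],Z["o"]; H=np.load("hold.npz")
base=np.array([-.31,-.13,-2.1])
F=lambda: r.current_contact_force()@D-base
f=[]
for _ in range(10): f.append(F()); r.sleep(.1)
print(np.round(f,1).tolist())
r.set_gripper(.7); print(F().round(2)); p=r.current_tool_pos()
r.move_linear(p+D[:,2]*.07,vel=.12)
T0=np.eye(4); T0[:3,:3]=R.from_quat(r.current_ee_rot()).as_matrix(); T0[:3,3]=r.current_tool_pos()
d=optics.get_image("wrist"); cv2.imwrite("pics/w4.png",d["pixels"][:,:,::-1])
L=(cloud(d,T0@d["mount"])-o)@D; hsv=cv2.cvtColor(d["pixels"],cv2.COLOR_RGB2HSV)
red=((hsv[...,0]<8)|(hsv[...,0]>172))&(hsv[...,1]>150)&(hsv[...,2]>30)&(abs(L[...,1])<.04)
Q=L[red]; top=Q[Q[:,2]>.026]; print("top",len(top),np.percentile(top,[1,50,99],axis=0).round(4).tolist())
s=np.linalg.lstsq(np.c_[top[:,:2],np.ones(len(top))],top[:,2],rcond=None)[0]; print("slope deg",np.degrees(s[:2]))
tab=L[(L[...,2]>.06)&(L[...,0]<-.02)&(L[...,2]<.075)]; print("tab",cv2.minAreaRect((tab[:,:2]*1000).astype(np.float32)),np.median(tab[:,2]))
# knob by top camera
d=optics.get_image("top"); L=(cloud(d)-o)@D
k=L[(L[...,1]>.1)&(L[...,1]<.16)&(abs(L[...,0]+.03)<.025)&(L[...,2]>.07)&(L[...,2]<.1)]; print("knob",len(k),np.median(k,0).round(4))
v=L[(L[...,2]>.06)&(L[...,2]<.085)&(abs(L[...,1])<.085)&(L[...,0]>-.02)&(L[...,0]<.06)]
print("vase y",np.percentile(v[:,1],[1,99]),"cx",np.median(v[v[:,2]>.0785][:,0])); print(r.current_t())
E
```

```text
[[-9.8, -1.0, 1.9], [-10.7, -0.6, 1.4], [-9.9, -0.7, 1.3], [-9.8, -1.1, 0.3], [-9.7, -1.2, 1.9], [-9.3, 0.3, 0.7], [-9.7, -0.8, 0.5], [-9.9, -0.0, 1.2], [-9.4, -0.2, 0.4], [-9.8, -0.6, 1.1]]
[ 0.21 -0.18  3.15]
top 3245 [[-0.0586, -0.0261, 0.0263], [-0.03, -0.0018, 0.0298], [0.0762, 0.0232, 0.05]]
slope deg [ 6.50402931 -0.18389323]
tab ((-39.82447052001953, 58.85980987548828), (152.8520965576172, 21.52465057373047), 82.63023376464844) 0.06823508044125272
knob 42 [-0.0293  0.1291  0.0817]
vase y [-0.08008322  0.07715673] cx 0.0302265944896487
41.2333
```

View pics/w4.png

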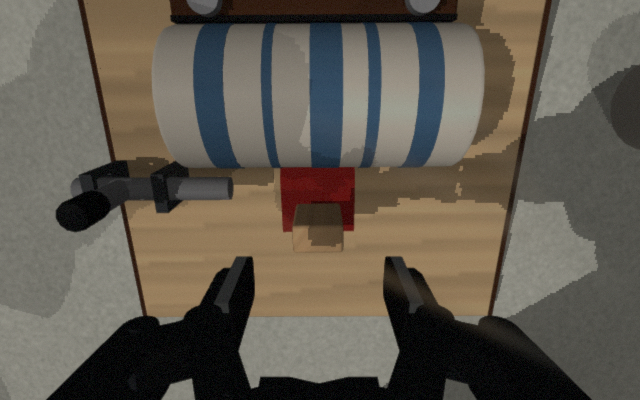

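The wrist view shows the vase against the rail, with the chock flat and centred under it at (317,200). The knob is at (-29,129) mm in the deck frame. Now the bolt.

```bash
python3 - <<'E'
from cell import r, optics
from h import *
Z=np.load("deck.npz"); D,o=Z["D"],Z["o"]
r.move_linear(r.current_tool_pos()+D[:,2]*.04,vel=.15)
k=np.array([-.0293,.129,0]); best=None
for s in (1,-1):
    q=tooldown(s*D[:,1],D[:,2]); j=r.inverse_kinematics(o+D@(k+[0,0,.076]),q)
    if j is not None and (best is None or abs(j-r.current_q()).max()<best[0]): best=(abs(np.array(j)-r.current_q()).max(),q,s,j)
print(best[2],np.round(best[3],2)); q=best[1]
r.move_to(o+D@(k+[0,0,.16]),q); r.move_linear(o+D@(k+[0,0,.077]),vel=.08)
F=lambda: r.current_contact_force()@D
print("before",avg(F,r,3).round(2)); r.set_gripper(0,40); print(r.current_opening(),avg(F,r,3).round(2),r.current_t())
b=F(); t=.034
r.move_linear(o+D@(k+[0,t,.077]),vel=.06); print("34mm",avg(F,r,3).round(2),((r.current_tool_pos()-o)@D).round(4))
while t<.05:
    t+=.001; r.move_linear(o+D@(k+[0,t,.077]),vel=.03); f=avg(F,r,3); print(round(t,3),f.round(1))
    if abs(f[1]-b[1])>9: break
print(((r.current_tool_pos()-o)@D).round(4),r.current_t())
E
```

```text
1 [ 0.08  0.45  1.92  0.02  0.63 -0.09]
before [ 0.06 -0.14 -0.17]
0.19424348922639775 [0.59 0.31 4.06] 44.5417
34mm [-0.57  2.4   5.99] [-0.0292  0.1634  0.0772]
0.035 [-0.3  0.2  6.4]
0.036 [-0.3 -0.8  6.4]
0.037 [-1.1 -1.5  6.6]
0.038 [-1.1 -1.6  5.9]
0.039 [-0.1 -1.1  5.7]
0.04 [-0.5 -1.6  6.1]
0.041 [-0.9 -9.8  6.5]
[-0.0292  0.169   0.0772] 47.4083
```

```bash
python3 - <<'E'
from cell import r, optics
from h import *
Z=np.load("deck.npz"); D,o=Z["D"],Z["o"]
r.set_gripper(.6); r.move_linear(r.current_tool_pos()+D[:,2]*.12,vel=.15); print(r.current_contact_force())
r.sleep(.5)
d=optics.get_image("top"); L=(cloud(d)-o)@D
k=L[(L[...,1]>.1)&(L[...,1]<.2)&(abs(L[...,0]+.03)<.025)&(L[...,2]>.07)&(L[...,2]<.1)]; print("knob",len(k),np.median(k,0).round(4))
v=L[(L[...,2]>.0785)&(L[...,2]<.085)&(abs(L[...,1])<.085)&(L[...,0]>-.02)&(L[...,0]<.06)]; print("vase cx",np.median(v[:,0]),len(v))
d=optics.get_image("scene"); cv2.imwrite("pics/s5.png",cv2.resize(d["pixels"][100:340,100:520,::-1],None,fx=1.9,fy=1.9)); print(r.current_t())
E
```

```text
[-0.58344312 -0.31966752  0.29152955]
knob 0 [nan nan nan]
vase cx 0.029231199275089367 476
49.3833
  return _methods._mean(a, axis=axis, dtype=dtype,
  ret = um.true_divide(
```

View pics/s5.png

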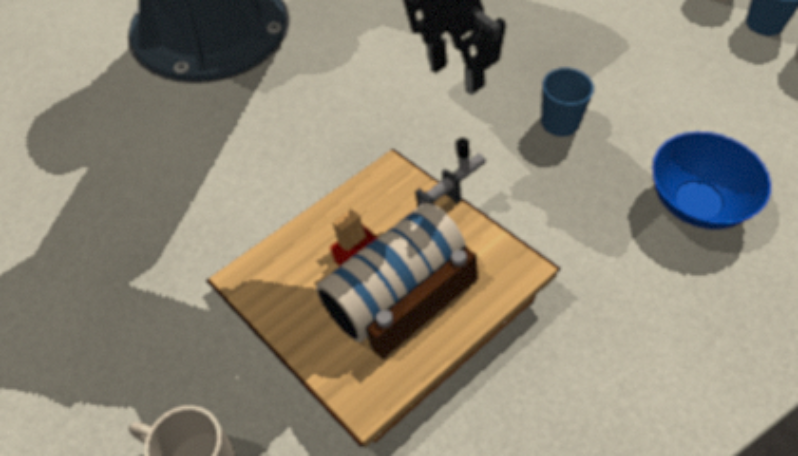

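The scene crop shows the bolt drawn fully out (knob at (462,150)), the vase held against the rail by the chock at (350,245), and the robot clear of everything. Handing in.

```bash
python3 -c "
from cell import r
print(r.hand_in())"
```

```text
the job is handed in; nothing more can be done
None
```

The job is done and handed in: the chock was held at about 10 N for over a second and released, the bolt was pulled to its stop, and the chock alone now keeps the vase against the rail.

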